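Put the tall flask in its stall and shut the door

ROBOT

A 6-joint arm with a two-finger parallel gripper is mounted at the origin on the work surface. World frame = base frame: x ahead of the robot, y to its left, z up, the work surface at z = 0. Lengths are in mm, angles in rad, forces in N, time in s.
With the tool pointing down it reaches from about 275 to 825 mm from the base axis. Payload 5.2 kg.
Tool frame: the origin (TCP) lies at the very end of the fingers, on their centre line; the grasp point (between the pads) lies 19 mm behind it; z points along the fingers, y is the direction in which the jaws open and shut (so a half turn about z gives the same grasp; the last joint's range is limited). The gripper opens to 93 mm and grips with 3 to 60 N. Pads are 15 mm wide; open, the fingers measure 128 mm over their backs; the gripper's body (75 mm by 188 mm) begins 65 mm behind the grasp point.
Start: joints at [1.129, 0.259, 1.535, -0, 1.348, -0.203], TCP at [130.072, 534.402, 186.053] pointing down, gripper open.
Joint ranges: [-3.14, 3.14], [-0.91, 2.08], [0.19, 2.58], [-1.22, 4.36], [0.22, 2.71], [-3.12, 3.12]. Speed limits (rad/s): [2.57, 2.57, 3.14, 3.14, 3.14, 3.14].

INTERFACE

Orientations are given as [roll, pitch, yaw] about the fixed x, y, z axes, in that order (R = Rz(yaw) Ry(pitch) Rx(roll)).
In Python, from bench import robot gives the robot as it stands. The module is installed in compiled form; this text tells all that it offers. Calls block until the motion is done:
- robot.move_ptp(position, orientation): joint-space move of the TCP to a pose.
- robot.move_linear(position, ori=None, speed=150, f_stop=None): straight line of the TCP; ori=None keeps the orientation; speed is the mean speed in mm/s. With f_stop (N) it stops when the force on the tool has changed by that much, and returns True; else False.
- robot.move_j(angles): joint-space move.
- robot.move_gripper(opening): opening from 0.0 (shut) to 1.0 (fully open); the grip force is fixed at half the most; returns when the fingers have stopped.
- robot.sleep(seconds).
- robot.inverse_kinematics(position, orientation): joint angles nearest the present ones, or None.
- robot.get_image(name): name is "scene" or "top" or "wrist"; returns a dict with "img" (384x512x3 uint8, blue, green, red), "fovy" (degrees; the focal length in pixels is half the picture's height over the tangent of half this angle, whatever the lens; pixels are square), "cx", "cy" (the principal point, pixels), "k1" (the pictures are not rectified: a ray, as slopes to the right and down, at radius r is drawn at 1 + k1 r^2 times it, then the intrinsics apply), "eye" and "orientation" of the camera in the world. Camera axes: x right, y down, z forward; pixel columns grow to the right and rows downward; lengths in mm; the calibration is good to about 2 mm. A picture is of the moment at which its call begins. There is no depth.
A pose or a line that the arm cannot do raises robot.MotionError and nothing moves.
- robot.hand_in(): hands the job in, once; it reports no verdict.
Readings, each from a call of its own:
- robot.current_t(): time.
- robot.current_qpos(): joint angles.
- robot.current_joint_vel(): joint speeds.
- robot.current_joint_efforts(): joint torques, N m.
- robot.current_tcp_pos(): TCP position.
- robot.current_eef_rot(): TCP orientation.
- robot.current_contact_force(): force on the tool from outside, world axes, zero at the start.
- robot.current_ft_torque(): the same for the moment, N m.
- robot.current_gripper_width(): opening from 0.0 (shut) to 1.0 (fully open).
Only numpy, scipy, OpenCV 4.12 (cv2) and the standard library are available. Lean on these libraries where they do the work, as an engineer would, in place of code of your own. Each camera call takes 0.05 s, during which the arm holds its last target.

TASK

Push the tall steel flask, low on its body so that it slides upright without tipping, all the way into the small open-topped plywood stall, then push the stall's swing door fully shut behind it and draw back. Only gentle pushing: never pinch, lift or rock the flask, and leave the other things on the shelf where they are.

Things in the scene. Friction and masses are not known exactly. Their poses are not given: they have to be found in the camera images.
- flask: Tall round steel flask, 230 mm high, 0.3 to 0.54 kg, loose on the bare wood before the stall. Body 68 mm across from the foot up to 115 mm, tapering to a 36 mm neck at 160 mm; black 40 mm cap from 190 mm up. Origin: centre of its underside, z up. Its axis starts 105 to 145 mm short of the stall's mouth. Pushed under about 40 mm above the wood it slides; pushed much higher it tips.
- stall: Fixed open-topped plywood stall, 140 mm deep (x), 170 wide (y), 50 high: two side walls and a back wall 10 mm thick, no floor or sill. Origin: centre of its footprint; x from the open mouth to the back wall (away from the robot, within 13 degrees), y left. Mouth at x = -70 mm; inside x -70 to +60, y -75 to +75 mm. The flask is all inside once its axis is beyond x = -36 mm.
- stall_door (a joint): Angle of the stall's swing door, rad: 0 = shut against a rigid stop; at 1.57 the leaf stands straight out along the stall's -x; starts at 1.8 to 2.2, leaning to the stall's +y side. Plywood leaf 170 mm long, 10 thick, from 3 to 49 mm above the wood, no handle or catch. Swings at a light push (about 1 N at its free edge), stays where left.
- door_hinge (a point): Point on the door's upright hinge axis, 25 mm above the wood, at the stall's x -75 mm, y +85 mm. Its axes turn with the leaf: -y runs along the leaf from hinge to free edge; -x is the normal of the outer face (the one to push), 5 mm from the hinge axis.
- door_edge (a point): Point on the leaf's outer face at its free edge, 170 mm from the hinge axis, 25 mm above the wood; axes as for door_hinge.
- speaker: Bystander: blue plastic portable speaker, 65 x 170 x 70 mm high; to be left alone. Origin at its underside.
- power_bank: Bystander: white plastic power bank lying flat, 140 x 68 x 16 mm high, right of the flask's way; to be left alone. Origin at its underside.
- dish: Bystander: round terracotta dish, 110 mm across, 30 mm high, right of the stall; to be left alone. Origin at its underside.
- opener: Bystander: flat steel bottle opener, about 135 x 36 x 5 mm; to be left alone. Origin at its underside.
- glasses_case: Bystander: dark spectacle case, 160 x 60 x 45 mm high; to be left alone. Origin at its underside.
- tin: Bystander: squat round aluminium tin, 66 mm across, 60 mm high, left of the stall; to be left alone. Origin at its underside.
- brush: Bystander: small brush lying flat; to be left alone. Origin at its underside.
Mind the look-alikes: they are no part of the job. Of the things that look like the flask, the smaller one is meant.

How it is judged:
By the outcome, as a careful person would: the job done as asked, in the order asked, and still so for the second after the job is handed in, with the robot touching nothing.
It also fails if it takes over 61 s, if anything falls off the work surface, if the arm or the gripper's body presses on something with over 40 N, if the wrist force passes 120 N, or if a joint passes its speed limit or range.

## Working session

There is one attempt and no reset: what is moved stays moved. The work goes in short steps, each a Python script; the robot and the scene stay as the last script left them, time stands still between calls to the robot, and variables do not carry over. Pictures are saved under pics/ and viewed, and the job is handed in when it is done.

```bash
mkdir -p pics; ls
cat > h.py <<'E'
import numpy as np, cv2
from scipy.spatial.transform import Rotation as R
from bench import robot
def shot(name,fn):
    d=robot.get_image(name); cv2.imwrite('pics/'+fn+'.png',d['img']); return d
def mats(d):
    H,W=d['img'].shape[:2]; f=H/2/np.tan(np.radians(d['fovy'])/2)
    K=np.array([[f,0,d['cx']],[0,f,d['cy']],[0,0,1.]]); D=np.array([d['k1'],0,0,0.])
    return K,D,R.from_euler('xyz',d['orientation']).as_matrix(),np.array(d['eye'],float)
def ray(d,px):
    K,D,M,e=mats(d)
    u=cv2.undistortPoints(np.array(px,float).reshape(-1,1,2),K,D).reshape(-1,2)
    return e,np.c_[u,np.ones(len(u))]@M.T
def onz(d,px,z):
    e,r=ray(d,px); return e+r*((z-e[2])/r[:,2])[:,None]
def proj(d,P):
    K,D,M,e=mats(d); p=(np.atleast_2d(P)-e)@M
    return cv2.projectPoints(p,np.zeros(3),np.zeros(3),K,D)[0].reshape(-1,2)
E
python3 - <<'E'
from h import *
for n in('scene','top','wrist'):
    d=shot(n,n+'0'); print(n,d['fovy'],d['cx'],d['cy'],d['k1'],d['eye'],d['orientation'])
print(robot.current_t())
E
```

```text
pics
scene 43.74467605181448 258.6781218624307 195.98528209644667 0.01596082683991597 [ 915.02087784  599.85712468 1030.51754901] [-2.51763992  0.00909241  2.54236508]
top 46.72904046216263 252.6151521113836 188.07511479300229 -0.03598575702359748 [3.55818069e+02 8.27809622e-01 1.36573100e+03] [-3.01094031  0.01796735 -1.56073034]
wrist 59.775778278766644 253.11465444850805 194.10451123186024 -0.08730622247483162 [ 66.57341581 550.08715843 383.27423188] [ 2.89990570e+00 -2.87214632e-04  1.33295590e+00]
0.15
```

View pics/scene0.png

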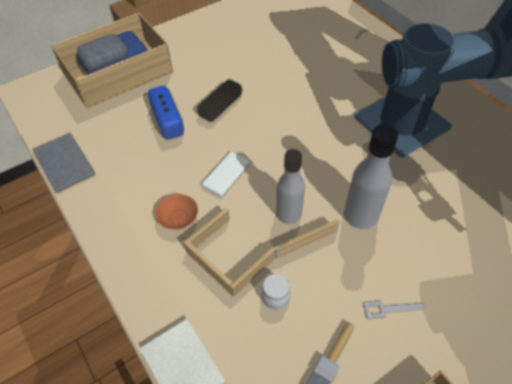

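View pics/top0.png

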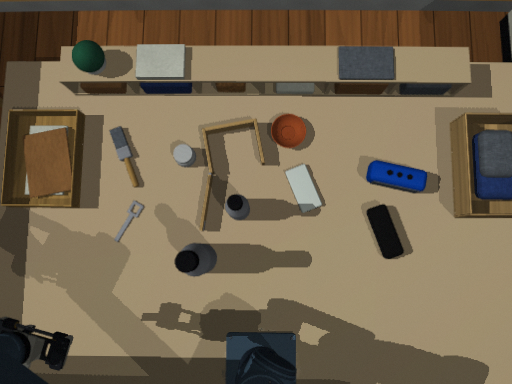

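View pics/wrist0.png

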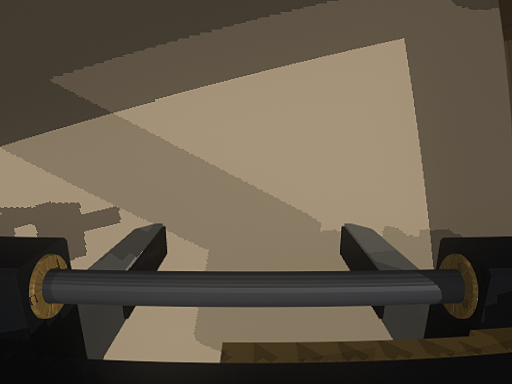

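The scene shows two flask look-alikes. The smaller is at scene (290,187) / top (236,206), in front of the stall mouth. The larger is at scene (370,180) / top (193,260). The smaller one fits the task, and I'll confirm it in an enlarged crop.

Run:
```python
import cv2,numpy as np
a=cv2.imread('pics/top0.png')[100:290,150:330]; b=cv2.imread('pics/scene0.png')[120:320,150:420]
cv2.imwrite('pics/ctop.png',cv2.resize(a,None,fx=3.1,fy=3.1,interpolation=cv2.INTER_CUBIC))
cv2.imwrite('pics/cscene.png',cv2.resize(b,None,fx=2.9,fy=2.9,interpolation=cv2.INTER_CUBIC))
```

```text
(no output)
```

View pics/ctop.png

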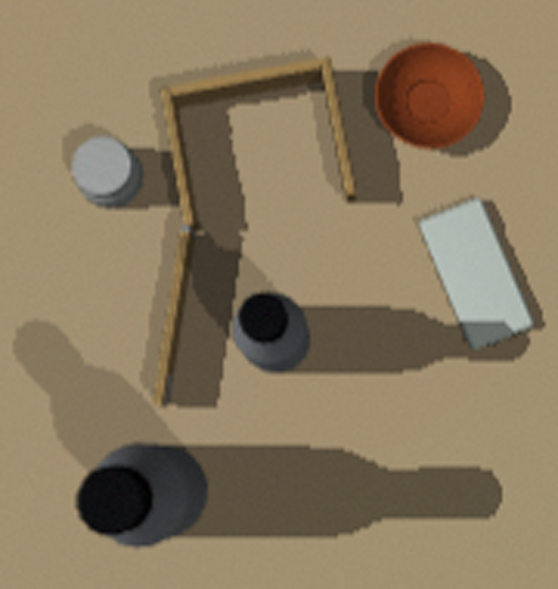

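View pics/cscene.png

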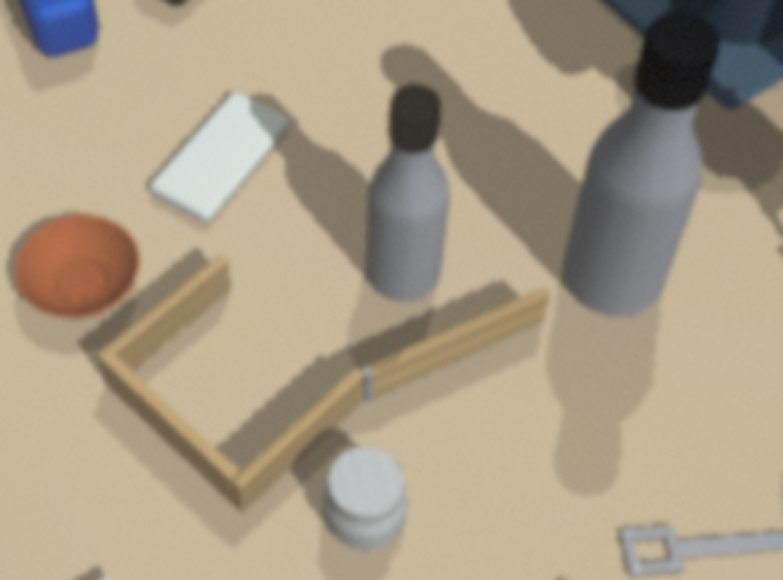

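The crops confirm it. The smaller flask stands before the mouth, with its cap at top crop (264,317). The larger one, at (115,500), stays put. The door leaf runs from (187,232) to (160,403), leaning left.

Run:
```python
from h import *
import pickle
t=robot.get_image('top'); s=robot.get_image('scene')
c=lambda *p:[(150+x/3.1,100+y/3.1) for x,y in p]
s_=lambda *p:[(150+x/2.9,120+y/2.9) for x,y in p]
np.set_printoptions(precision=1,suppress=True)
print('stall top BL,BR,FR outer, FL', onz(t,c((163,92),(329,60),(355,198),(183,228)),50))
print('scene BL BR FR-outer', onz(s,s_((240,487),(101,354),(218,257)),50))
print('door hinge, edge mid', onz(t,c((187,232),(160,404)),49))
print('cap', onz(t,c((264,317)),230), onz(s,s_((416,103)),230))
# masks: dark cap
for d,r,n in((t,(100,290,150,330),'t'),(s,(120,320,150,420),'s')):
    im=d['img']; m=(im.max(2)<48).astype(np.uint8); k=np.zeros_like(m);k[r[0]:r[1],r[2]:r[3]]=1
    q,l,st,ce=cv2.connectedComponentsWithStats(m*k)
    for i in range(1,q):
        if st[i,4]>80: print(n,st[i],ce[i],onz(d,[ce[i]],230 if n=='t' else 210))
# power bank, tin, dish, big flask
print('pb',onz(t,c((418,220),(480,197),(533,325),(475,350)),16))
print('tin',onz(t,c((100,165)),60),'dish',onz(t,c((430,95)),30))
print('big foot scene', onz(s,s_((565,280),(615,312),(655,285)),0))
print('small foot scene', onz(s,s_((367,280),(405,298),(438,282)),0))
```

```text
stall top BL,BR,FR outer, FL [[706.9 180.6  50. ]
 [740.   17.6  50. ]
 [602.2  -8.8  50. ]
 [571.5 157.7  50. ]]
scene BL BR FR-outer [[713.3 186.8  50. ]
 [743.6  23.4  50. ]
 [614.4  -3.5  50. ]]
door hinge, edge mid [[567.8 153.8  49. ]
 [401.3 176.   49. ]]
cap [[467.8  67.2 230. ]] [[471.6  73.  230. ]]
t [227 195  17  16 211] [235.1 202.1] [[468.3  67.5 230. ]]
t [175 244  42  28 577] [191.4 257.8] [[325.4 176.1 230. ]]
s [369 120  30  37 802] [383.7 138.4] [[259.1 136.9 210. ]]
pb [[ 586.8  -71.7   16. ]
 [ 610.4 -133.3   16. ]
 [ 483.1 -184.6   16. ]
 [ 458.1 -127.6   16. ]]
tin [[631.2 238.6  60. ]] dish [[710.5 -82.9  30. ]]
big foot scene [[359.1 161.7   0. ]
 [345.1 211.9   0. ]
 [297.4 210.8   0. ]]
small foot scene [[503.3  62.    0. ]
 [486.8  96.4   0. ]
 [452.8  99.5   0. ]]
```

```bash
cat >> h.py <<'E'
YAW=0.195; C=np.array([656.,87.5])
X=np.array([np.cos(YAW),np.sin(YAW)]); Y=np.array([-X[1],X[0]])
def W(x,y,z): return np.r_[C+x*X+y*Y,z]
def L(p): p=np.array(p)[:2]-C; return np.array([p@X,p@Y])
E
python3 - <<'E'
from h import *
np.set_printoptions(precision=2,suppress=True)
print(robot.current_eef_rot(),robot.current_gripper_width())
t=robot.get_image('top')
print('bigcap',[ (onz(t,[(150+115/3.1,100+500/3.1)],z)[0],L(onz(t,[(150+115/3.1,100+500/3.1)],z)[0])) for z in (290,310,330)])
print('flask',L((469.5,69.5)))
for th in (0.5,0.6,0.7):
  for yaw in (YAW,YAW+.1,YAW-np.pi):
    o=[np.pi,-th,yaw] if yaw>0 else [np.pi,th,yaw]
    print(th,round(yaw,2),[robot.inverse_kinematics(W(x,18,22),o) is not None for x in(-250,-222,-100,-42)], robot.inverse_kinematics(W(-230,18,22),o))
E
```

```text
[-3.14 -0.    2.9 ] 0.9964634838532008
bigcap [(array([318.54, 177.08, 290.  ]), array([-313.71,  153.27])), (array([319.23, 173.8 , 310.  ]), array([-313.66,  149.92])), (array([319.92, 170.53, 330.  ]), array([-313.62,  146.57]))]
flask [-186.45   18.48]
0.5 0.2 [True, True, True, True] [-0.38  0.03  2.5   0.98  0.32  0.1 ]
0.5 0.3 [True, True, True, True] [-0.45  0.04  2.49  0.98  0.4  -0.06]
0.5 -2.95 [True, True, True, True] [-0.38  0.03  2.5   0.98  0.32 -3.05]
0.6 0.2 [False, False, True, False] None
0.6 0.3 [False, True, True, True] None
0.6 -2.95 [False, False, True, False] None
0.7 0.2 [False, False, True, True] None
0.7 0.3 [False, False, True, True] None
0.7 -2.95 [False, False, True, True] None
```

```bash
cat >> h.py <<'E'
F0=np.array([-186.4,18.5]); TH=0.5; DEP=36.
def tip(f,dyaw,z=22,gap=0):  # TCP so that flask axis (stall frame) f sits in the cradle
    d=np.array([np.cos(dyaw),np.sin(dyaw)]); p=np.array(f)-(DEP+gap)*d
    return W(p[0],p[1],z)
def ori(dyaw,th=TH): return [np.pi,-th,YAW+dyaw]
E
python3 - <<'E'
from h import *
np.set_printoptions(precision=2,suppress=True)
for dy in (.3,.4):
  for z in (22,120,250,350):
    print(dy,z,robot.inverse_kinematics(tip(F0,dy,z,14),ori(dy)))
for f,dy in(((-120,14),.1),((-60,10),0),((-8,8),0)): print(robot.inverse_kinematics(tip(f,dy),ori(dy)))
p=robot.current_tcp_pos(); print(robot.inverse_kinematics([250,430,400],[np.pi,0,2.9]),robot.inverse_kinematics([p[0],p[1],400],[np.pi,0,2.9]))
E
```

```text
0.3 22 [-0.61  0.07  2.45  0.91  0.57 -0.31]
0.3 120 [-0.61 -0.17  2.31  0.6   0.87  0.1 ]
0.3 250 [-0.61 -0.33  2.06  0.48  1.21  0.34]
0.3 350 [-0.61 -0.37  1.85  0.45  1.44  0.46]
0.4 22 [-0.65  0.1   2.42  0.86  0.64 -0.39]
0.4 120 [-0.65 -0.13  2.28  0.61  0.92 -0.03]
0.4 250 [-0.65 -0.29  2.04  0.5   1.26  0.2 ]
0.4 350 [-0.65 -0.33  1.82  0.47  1.49  0.32]
[-0.32  0.17  2.33  0.91  0.36  0.14]
[-0.19  0.25  2.2   0.69  0.28  0.56]
[-0.15  0.32  2.08  0.56  0.31  0.73]
[ 0.82  0.11  1.21  0.    1.82 -0.51] [ 1.13  0.21  1.09  0.    1.84 -0.2 ]
```

Run:
```python
from h import *
np.set_printoptions(precision=2,suppress=True)
p=robot.current_tcp_pos()
robot.move_linear([p[0],p[1],400],speed=250)
robot.move_gripper(0.366)
robot.move_ptp(tip(F0,.4,390,14),ori(.4))
robot.move_linear(tip(F0,.4,150,14),speed=200)
print(robot.current_t(),robot.current_tcp_pos(),robot.current_gripper_width(),robot.current_contact_force())
shot('top','top1');shot('scene','scene1');shot('wrist','wrist1')
```

```text
5.7917 [428.68  41.23 150.75] 0.36847817339473604 [-0.06  0.22  0.69]
```

View pics/scene1.png

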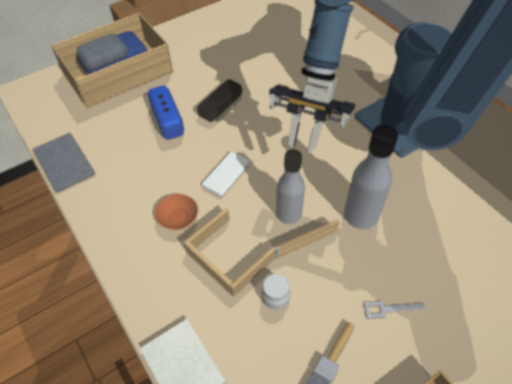

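View pics/wrist1.png

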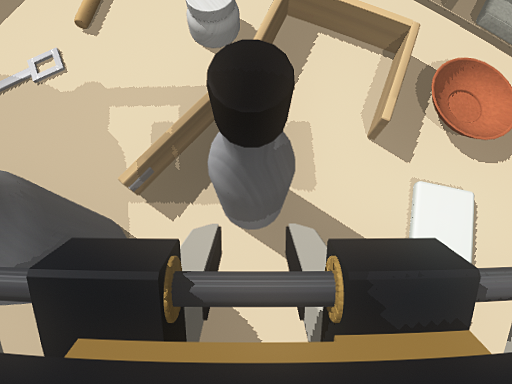

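The wrist view shows the flask foot (≈251,215) centred between the fingers (≈205 and 302). The big flask is clear on the left. I'll descend, then push.

Run:
```python
from h import *
np.set_printoptions(precision=2,suppress=True)
print(robot.move_linear(tip(F0,.4,22,14),speed=100,f_stop=6))
shot('scene','scene2');shot('wrist','wrist2')
b=robot.current_contact_force()
print(robot.current_t(),robot.current_tcp_pos(),b)
for f,dy,sp in((F0,.4,30),((-150,17),.25,35)):
    print(robot.move_linear(tip(f,dy),ori=ori(dy),speed=sp,f_stop=8),robot.current_contact_force()-b,robot.current_tcp_pos())
shot('scene','scene3');shot('wrist','wrist3');shot('top','top3')
```

```text
False
7.475 [428.43  41.29  22.36] [-0.53  0.09 -0.45]
False [0.14 0.36 0.25] [439.66  49.63  21.91]
False [-0.82  0.77  1.23] [472.89  59.72  21.94]
```

View pics/scene3.png

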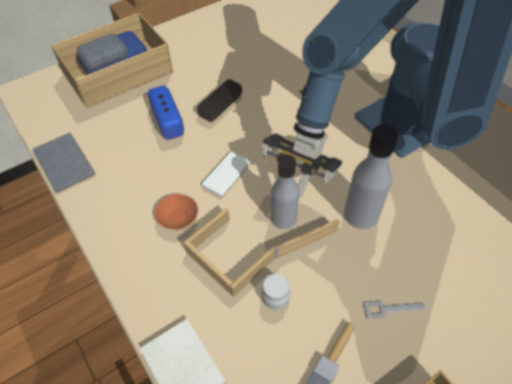

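View pics/wrist3.png

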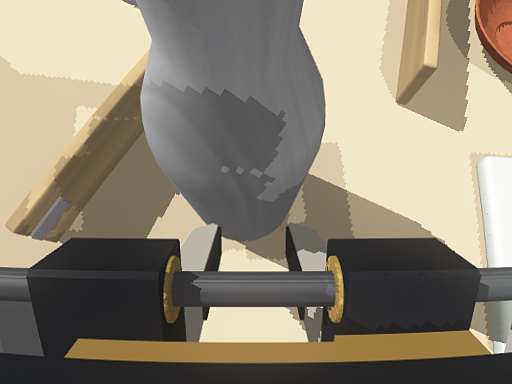

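The flask is upright, has moved slightly, and sits in the cradle (wrist 253,235). I'll keep pushing.

```bash
python3 - <<'E'
from h import *
np.set_printoptions(precision=2,suppress=True)
for f,dy,sp in(((-110,14),.1,40),((-60,10),0,45)):
    print(robot.move_linear(tip(f,dy),ori=ori(dy),speed=sp,f_stop=8),robot.current_contact_force(),L(robot.current_tcp_pos()))
shot('scene','scene4');shot('wrist','wrist4');d=shot('top','top4')
print(robot.current_t())
E
python3 -c "
import cv2
a=cv2.imread('pics/scene4.png')[100:300,150:400];b=cv2.imread('pics/top4.png')[90:290,150:330]
import numpy as np
cv2.imwrite('pics/c4.png',np.hstack([cv2.resize(a,(450,360)),cv2.resize(b,(324,360))]))"
```

```text
False [-0.47  0.59  0.07] [-145.8    10.42]
False [ 0.47  0.51 -0.21] [-95.94   9.9 ]
11.925
```

View pics/c4.png

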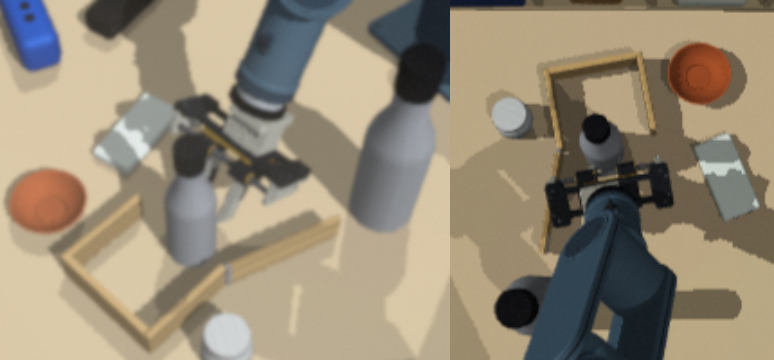

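View pics/wrist4.png

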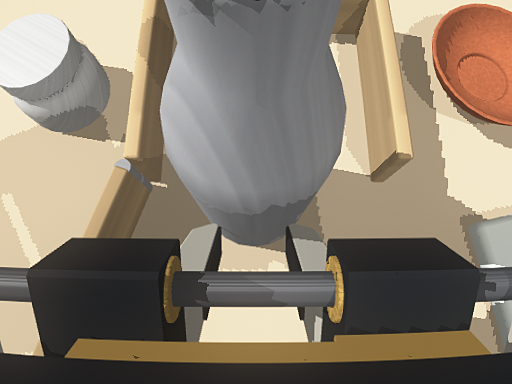

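The flask stands upright at the mouth, with its cap at top ≈(232,162). I'll finish the push, checking the cap position before backing off.

```bash
python3 - <<'E'
from h import *
np.set_printoptions(precision=2,suppress=True)
d=robot.get_image('top'); print('pre',L(onz(d,[(231.7,161.7)],230)[0]))
print(robot.move_linear(tip((-6,7),0),ori=ori(0),speed=45,f_stop=8),robot.current_contact_force(),L(robot.current_tcp_pos()))
d=shot('top','top5')
im=d['img'];m=(im.max(2)<48).astype(np.uint8);k=np.zeros_like(m);k[110:165,205:262]=1
q,l,st,ce=cv2.connectedComponentsWithStats(m*k)
for i in range(1,q):
    if st[i,4]>60: print(st[i],ce[i],L(onz(d,[ce[i]],230)[0]))
s=shot('scene','scene5')
print(robot.current_t())
E
python3 -c "
import cv2
a=cv2.imread('pics/scene5.png')[100:300,150:400];b=cv2.imread('pics/top5.png')[90:290,150:330]
import numpy as np
cv2.imwrite('pics/c5.png',np.hstack([cv2.resize(a,(450,360)),cv2.resize(b,(324,360))]))"
```

```text
pre [-82.68   6.48]
False [-0.28 -0.4  -0.49] [-42.03   6.95]
[221 133  16  18 211] [228.4  141.37] [-27.81   5.36]
13.425
```

View pics/c5.png

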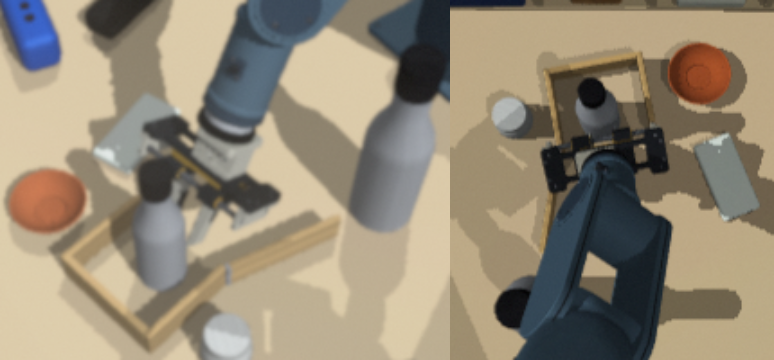

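The top cap reading (x≈-28) is 22 mm short of where the cradle should hold the axis (-6). I'll triangulate it with the scene view to see whether that is tilt or a height error.

Run:
```python
from h import *
np.set_printoptions(precision=1,suppress=True)
s=robot.get_image('scene');t=robot.get_image('top')
cv2.imwrite('pics/c6.png',cv2.resize(s['img'][170:260,190:290],None,fx=6,fy=6,interpolation=cv2.INTER_CUBIC))
cv2.imwrite('pics/c7.png',cv2.resize(t['img'][110:220,190:280],None,fx=5,fy=5,interpolation=cv2.INTER_CUBIC))
# predicted pixels if upright with axis at stall x
for x in(-28,-6):
    print(x,'scene foot near/cap top',proj(s,[W(x,6,0),W(x,6,115),W(x,6,230)]).ravel(),'top',proj(t,[W(x,6,230),W(x,6,115)]).ravel())
print('stall corners scene',proj(s,[W(70,85,50),W(70,-85,50),W(-70,-85,50)]).ravel(),'tcp',proj(s,[robot.current_tcp_pos()]),proj(t,[robot.current_tcp_pos()]))
shot('wrist','wrist5')
```

```text
-28 scene foot near/cap top [241.7 247.8 239.8 222.6 237.5 192.7] top [228.2 141.5 231.1 150.9]
-6 scene foot near/cap top [235.3 253.4 232.8 228.5 229.8 198.9] top [226.7 133.4 229.7 143.5]
stall corners scene [234.1 285.9 184.6 239.9 227.5 205. ] tcp [[245.7 239.9]] [[233.6 161.7]]
```

View pics/c6.png

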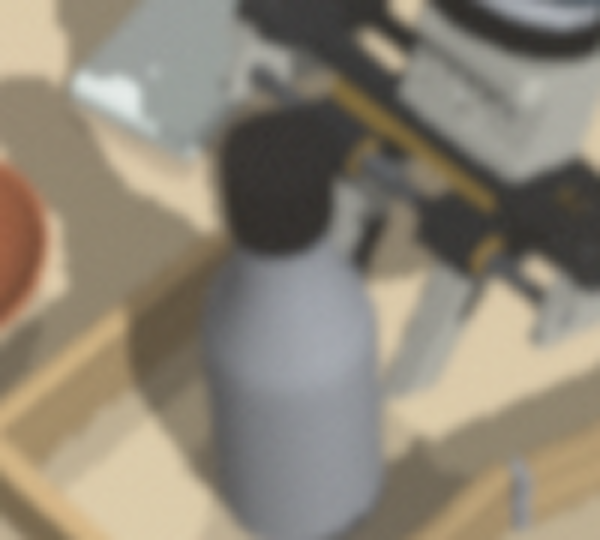

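View pics/c7.png

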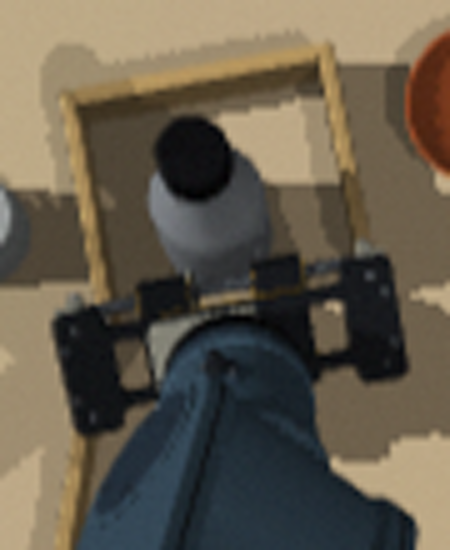

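View pics/wrist5.png

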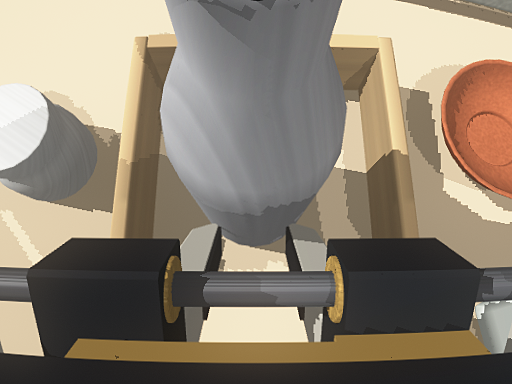

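Run:
```python
from h import *
np.set_printoptions(precision=1,suppress=True)
w=robot.get_image('wrist');s=robot.get_image('scene')
p=np.array(robot.current_tcp_pos());M=R.from_euler('xyz',robot.current_eef_rot()).as_matrix()
print(p,robot.current_eef_rot(),robot.current_gripper_width(),robot.current_contact_force(),robot.current_ft_torque())
pts=[p+M@np.array(v) for v in((0,0,0),(7.5,17,0),(7.5,-17,0),(-7.5,17,0),(7.5,17,-40),(0,26,0),(0,-26,0))]
print('wrist',proj(w,pts),'\nscene',proj(s,pts))
print('cam rel tcp tool frame',M.T@(np.array(w['eye'])-p))
for x in(-28,-6): print(x,proj(w,[W(x,6,0),W(x-34,6,0),W(x,40,60),W(x,-28,60),W(x,40,115),W(x,-28,115)]))
print('mouth walls',proj(w,[W(-70,75,50),W(-70,-75,50),W(60,75,50),W(60,-75,50)]))
```

```text
[613.4  86.2  22. ] [ 3.1 -0.5  0.2] 0.3670018328207245 [-1.2 -0.2 -1.6] [-0.1  0.4  0. ]
wrist [[254.  221.6]
 [281.5 210. ]
 [226.4 210. ]
 [281.  232.9]
 [287.9 232.7]
 [295.7 221.6]
 [212.2 221.5]] 
scene [[245.8 239.9]
 [238.9 236.7]
 [248.7 245.1]
 [242.9 234.9]
 [244.  224.2]
 [238.3 233.6]
 [253.3 246.4]]
cam rel tcp tool frame [  66.1   -0.2 -197.8]
-28 [[255.3 207.3]
 [255.4 256.7]
 [191.1 182.3]
 [320.7 182.3]
 [164.3 138.8]
 [349.4 138.9]]
-6 [[255.3 177.2]
 [255.4 224.4]
 [193.2 143.5]
 [318.5 143.6]
 [168.8  86.6]
 [344.6  86.7]]
mouth walls [[125.4 263.9]
 [408.1 263.7]
 [147.1  54.6]
 [382.4  55.2]]
```

Run:
```python
from h import *
np.set_printoptions(precision=1,suppress=True)
robot.move_linear(tip((-6,7),0,22,30),speed=80)
w=shot('wrist','wrist6');s=shot('scene','scene6');t=shot('top','top6')
im=t['img'];m=(im.max(2)<48).astype(np.uint8);k=np.zeros_like(m);k[110:165,205:262]=1
q,l,st,ce=cv2.connectedComponentsWithStats(m*k)
for i in range(1,q):
    if st[i,4]>60: print(st[i],ce[i],L(onz(t,[ce[i]],230)[0]))
for x in(-28,-18,-6): print(x,proj(w,[W(x-34,6,0),W(x,40,115),W(x,-28,115)]).ravel(),proj(s,[W(x,6,230)]))
print(robot.current_t())
cv2.imwrite('pics/c8.png',cv2.resize(s['img'][170:260,190:290],None,fx=6,fy=6,interpolation=cv2.INTER_CUBIC))
```

```text
[221 133  16  18 210] [228.4 141.3] [-27.7   5.3]
-28 [254.8 213.9 169.7  70.7 341.9  70.7] [[237.5 192.7]]
-18 [254.8 199.9 171.7  49.8 339.8  49.8] [[234.  195.5]]
-6 [254.8 183.5 174.1  26.1 337.3  26.1] [[229.8 198.9]]
14.35
```

View pics/c8.png

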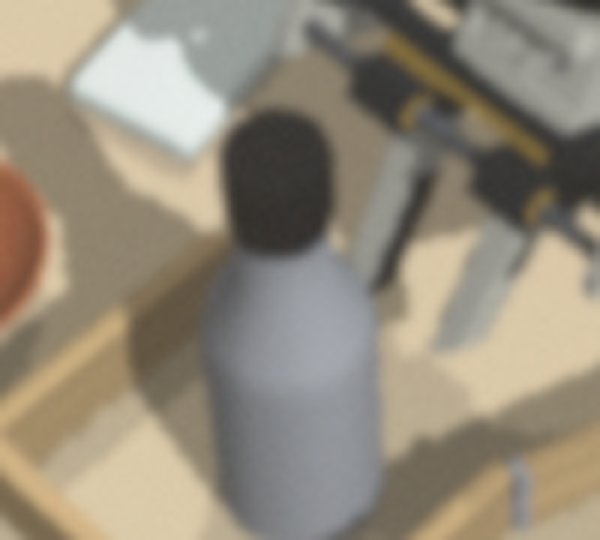

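View pics/wrist6.png

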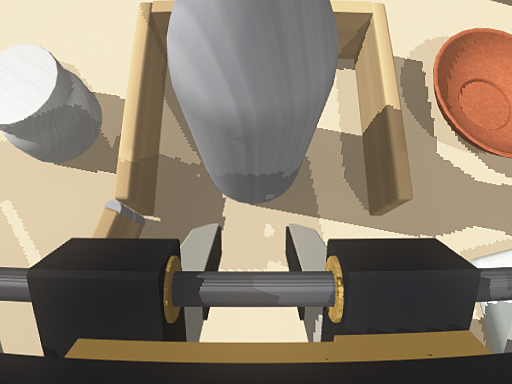

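Backed off, the flask stands upright at x≈-21 to -28. That is inside, but I want more margin. The fingers contact higher than I assumed, so I'll lower the tool 13 mm and nudge it about 16 mm further.

Run:
```python
from h import *
np.set_printoptions(precision=1,suppress=True)
print(robot.move_linear(tip((-6,7),0,9,30),speed=40,f_stop=5),robot.current_tcp_pos())
print(robot.move_linear(tip((-6,7),0,9,4),speed=60,f_stop=6))
print(robot.move_linear(tip((11,6),0,9,0),speed=35,f_stop=6),robot.current_contact_force())
robot.move_linear(tip((11,6),0,9,60),speed=90)
w=shot('wrist','wrist7');s=shot('scene','scene7');t=shot('top','top7')
im=t['img'];m=(im.max(2)<48).astype(np.uint8);k=np.zeros_like(m);k[105:165,205:262]=1
q,l,st,ce=cv2.connectedComponentsWithStats(m*k)
for i in range(1,q):
    if st[i,4]>60: print(st[i],ce[i],L(onz(t,[ce[i]],230)[0]))
print(robot.current_t())
for x in(-28,-18,-6): print(x,proj(w,[W(x-34,6,0),W(x,40,115),W(x,-28,115)]).ravel(),proj(s,[W(x,6,230)]))
cv2.imwrite('pics/c9.png',np.hstack([cv2.resize(s['img'][100:300,150:400],(450,360)),cv2.resize(w['img'],(340,360))]))
```

```text
False [584.1  80.5   8.9]
False
False [-0.9  0.7  0.1]
[220 127  16  17 214] [227.8 134.9] [-10.5   3.9]
17.125
-28 [253.4 191.  162.   20.7 344.8  20.6] [[237.5 192.7]]
-18 [253.4 176.7 164.5   0.2 342.3   0.1] [[234.  195.5]]
-6 [253.4 160.  167.4 -22.8 339.3 -22.8] [[229.8 198.9]]
```

View pics/c9.png

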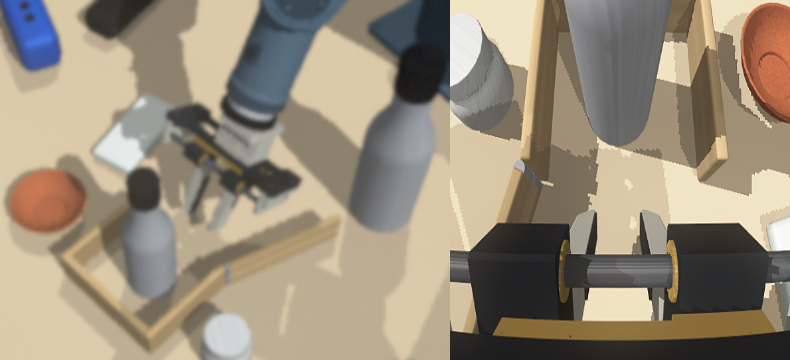

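The flask is upright at x≈-9. Next is the door. First I'll fit the arm's link geometry from IK samples, so I can keep the forearm clear of the big flask.

Run:
```python
from h import *
np.set_printoptions(precision=3,suppress=True)
A=[];b=[];res=[]
for r in (350,450,550,650,750):
  for z in (20,150,300):
    q=robot.inverse_kinematics([r*np.cos(.4),r*np.sin(.4),z],[np.pi,0,YAW])
    if q is None: continue
    q=np.array(q); s2,c2=np.sin(q[1]),np.cos(q[1]); t=q[1]+q[2]; 
    # r = a + L1 s2 + L2 sin t + e cos t ; z = h + L1 c2 + L2 cos t - e sin t
    A+=[[1,0,s2,np.sin(t),np.cos(t)],[0,1,c2,np.cos(t),-np.sin(t)]]; b+=[r,z]; 
x,rs,_,_=np.linalg.lstsq(np.array(A),np.array(b),rcond=None); print(x,rs)
H=np.array([-75,85.])
for rad,a in((80,2.1),(80,1.9),(100,1.9),(100,1.2),(110,.7)):
    ld=np.array([-np.sin(a),-np.cos(a)]); n=np.array([np.cos(a),-np.sin(a)])
    p=H+rad*ld-n*25; P=W(p[0],p[1],10)
    q=np.array(robot.inverse_kinematics(P,[np.pi,0,YAW])); t=q[1]+q[2]
    el=(x[2]*np.sin(q[1])+x[0],x[2]*np.cos(q[1])); wr=el[0]+x[3]*np.sin(t)+x[4]*np.cos(t)
    print(rad,a,p,P,q,'elbow r',el,'wrist r',wr,'drop',x[3]*np.cos(t)-x[4]*np.sin(t))
```

```text
[  16.242 -170.711  523.05   424.279   56.973] [26.762]
80 2.1 [-131.436  146.968] [498.578 206.215  10.   ] [ 0.185  0.423  1.778 -0.     0.941  1.561] elbow r (np.float64(230.94020168152838), np.float64(476.95520208669353)) wrist r 540.2163442592212 drop -295.98509039689196
80 1.9 [-142.622  134.521] [490.016 191.836  10.   ] [ 0.161  0.404  1.811 -0.     0.927  1.537] elbow r (np.float64(221.6336365315334), np.float64(481.03623723601737)) wrist r 526.8565818134165 drop -300.1630553190152
100 1.9 [-161.548  140.986] [470.195 194.512  10.   ] [ 0.173  0.378  1.853 -0.     0.91   1.549] elbow r (np.float64(209.34653094030512), np.float64(486.0989923495252)) wrist r 509.38323225032514 drop -305.34715320761615
100 1.2 [-177.263   72.065] [468.133 123.852  10.   ] [ 0.028  0.342  1.912 -0.     0.887  1.404] elbow r (np.float64(191.67136831039033), np.float64(492.7536232363812)) wrist r 484.6099689186394 drop -312.16323034379684
110 0.7 [-164.985   16.973] [490.853  72.183  10.   ] [-0.079  0.36   1.884 -0.     0.898  1.297] elbow r (np.float64(200.26161538896656), np.float64(489.61043146069017)) wrist r 496.59389713365573 drop -308.94349791018396
```

```bash
cat >> h.py <<'E'
HG=np.array([-75,85.])
def dtip(a,rad,off=0,z=8,yaw=0):
    ld=np.array([-np.sin(a),-np.cos(a)]); n=np.array([np.cos(a),-np.sin(a)])
    h=7.5*abs(np.cos(a))+17.5*abs(np.sin(a))
    p=HG+rad*ld-n*(5+h+off); return W(p[0],p[1],z)
E
python3 - <<'E'
from h import *
np.set_printoptions(precision=1,suppress=True)
p=robot.current_tcp_pos()
robot.move_linear([p[0],p[1],350],speed=250)
robot.move_gripper(0)
robot.move_ptp(dtip(1.88,95,20,350),[np.pi,0,YAW])
robot.move_linear(dtip(1.88,95,20,100),speed=220)
robot.move_linear(dtip(1.88,95,20,8),speed=90,f_stop=5)
print(robot.current_tcp_pos(),robot.current_t())
w=shot('wrist','wrist8');s=shot('scene','scene8');t=shot('top','top8')
print(proj(s,[robot.current_tcp_pos()]))
cv2.imwrite('pics/c10.png',np.hstack([cv2.resize(s['img'][120:320,170:420],(450,360)),cv2.resize(w['img'],(340,360))]))
E
```

```text
[477.1 211.    8.5] 23.0833
[[321.2 251.7]]
```

View pics/c10.png

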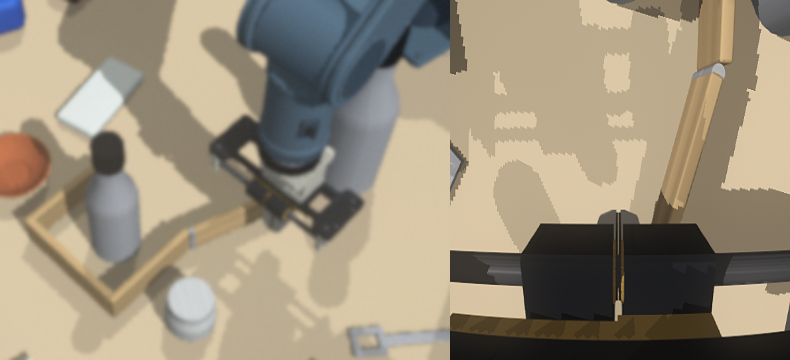

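The fingers are on the outer (left) side of the leaf, with the door untouched. I'll sweep it through the arc.

Run:
```python
from h import *
np.set_printoptions(precision=1,suppress=True)
for a in np.arange(1.8,0.84,-0.16):
    r=robot.move_linear(dtip(a,95),speed=80,f_stop=10)
    print(round(a,2),r,robot.current_contact_force(),L(robot.current_tcp_pos()))
    if r: break
print(robot.current_t())
w=shot('wrist','wrist9');s=shot('scene','scene9');t=shot('top','top9')
cv2.imwrite('pics/c11.png',np.hstack([cv2.resize(s['img'][120:320,170:420],(450,360)),cv2.resize(w['img'],(340,360))]))
```

```text
1.8 False [-0.2  1.2  0.3] [-162.4  129.1]
1.64 False [-0.3 -0.6 -0. ] [-168.7  114. ]
1.48 False [-0.1  0.2 -0.7] [-172.1   98.9]
1.32 False [-0.1  0.7  0.8] [-173.2   84.1]
1.16 False [ 0.1 -0.1  0.1] [-171.8   68.7]
1.0 False [ 0.5  0.1 -1. ] [-167.7   53. ]
25.4583
```

View pics/c11.png

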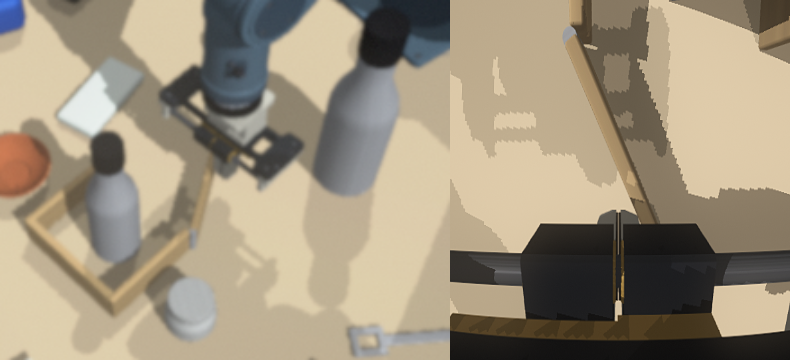

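Run:
```python
from h import *
np.set_printoptions(precision=1,suppress=True)
for a in (.84,.68,.54):
    r=robot.move_linear(dtip(a,98),speed=80,f_stop=10)
    print(a,r,L(robot.current_tcp_pos()))
robot.move_linear(W(-190,0,40),speed=120)
robot.move_linear(W(-185,-35,16),ori=ori(0),speed=60)
b=robot.current_contact_force()
print(robot.current_t(),L(robot.current_tcp_pos()))
print(robot.move_linear(W(-110,-35,16),speed=60,f_stop=8))
print(robot.move_linear(W(-60,-35,16),speed=30,f_stop=7),robot.current_contact_force()-b,L(robot.current_tcp_pos()),robot.current_t())
w=shot('wrist','wrist10');s=shot('scene','scene10');t=shot('top','top10')
cv2.imwrite('pics/c12.png',np.hstack([cv2.resize(s['img'][120:320,170:420],(450,360)),cv2.resize(w['img'],(340,360))]))
```

```text
0.84 False [-163.1   35.9]
0.68 False [-153.1   21.8]
0.54 False [-142.3   10.8]
29.7917 [-184.9  -35.1]
False
True [-5.3 -2.7  7.2] [-65.7 -35.3] 32.525
```

View pics/c12.png

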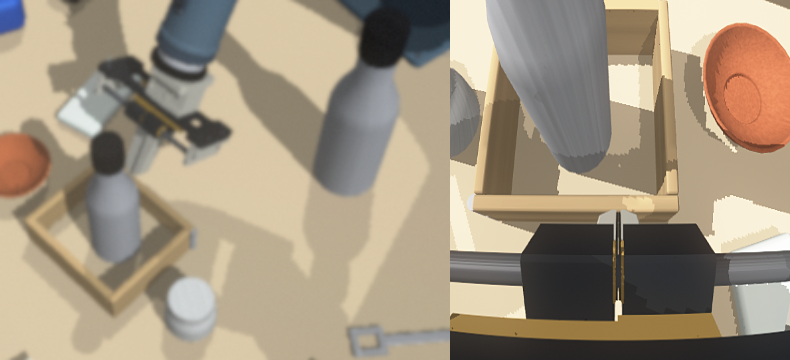

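The door met its stop with about 7–9 N, and the leaf looks flush with the mouth. I'll draw back and check.

Run:
```python
from h import *
np.set_printoptions(precision=1,suppress=True)
robot.move_linear(W(-150,-35,20),speed=60)
robot.move_linear(W(-150,-35,330),speed=200)
robot.move_ptp([250,-250,380],[np.pi,0,YAW])
w=shot('wrist','wrist11');s=shot('scene','scene11');t=shot('top','top11')
im=t['img'];m=(im.max(2)<48).astype(np.uint8);k=np.zeros_like(m);k[105:165,205:262]=1
q,l,st,ce=cv2.connectedComponentsWithStats(m*k)
for i in range(1,q):
    if st[i,4]>60: print(st[i],ce[i],L(onz(t,[ce[i]],230)[0]))
print(robot.current_t())
print('shut leaf top outer edge',proj(t,[W(-80,85,49),W(-80,-85,49)])-np.array([190,105]))
cv2.imwrite('pics/c13.png',np.hstack([cv2.resize(s['img'][100:320,150:420],(390,330)),cv2.resize(t['img'][105:195,190:300],(404,330),interpolation=cv2.INTER_CUBIC)]))
```

```text
[220 127  16  18 219] [227.8 135.1] [-10.9   4. ]
[232 146  12  16  80] [237.5 155. ] [-68.1 -11.6]
37.7667
shut leaf top outer edge [[19.7 72. ]
 [75.3 61.6]]
```

View pics/c13.png

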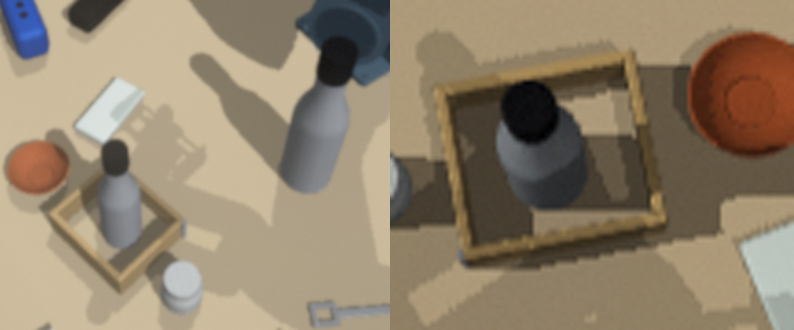

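View pics/top11.png

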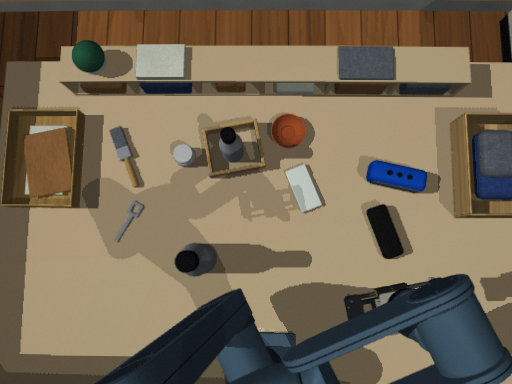

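The shut leaf's outer edge was predicted at crop (462,264)–(666,226), and it appears at (465,260)–(663,226). The flask is upright inside, and the bystanders are where they were.

Run:
```python
from h import *
a=cv2.imread('pics/top0.png');b=cv2.imread('pics/top11.png')
for n,(y0,y1,x0,x1) in dict(pb=(160,190,285,320),spk=(158,195,365,430),dish=(112,150,270,308),tin=(143,168,172,196),opener=(198,245,112,148),brush=(122,190,108,142)).items():
    print(n,np.abs(a[y0:y1,x0:x1].astype(int)-b[y0:y1,x0:x1]).mean().round(1))
robot.hand_in()
```

```text
pb 10.6
spk 6.8
dish 8.0
tin 9.8
opener 14.6
brush 8.9
the job is handed in; nothing more can be done
```

I pushed the smaller flask upright into the stall with both fingers low on its body, swung the door shut, drew back clear, and handed the job in at about 38 s.

**Final checks:**
- **Flask:** it stands upright inside, with its axis at stall x ≈ -10 mm, y ≈ +4 mm (it had to be beyond -36 mm).
- **Door:** it met its stop at about 9 N. The leaf's outer edge then matched the predicted shut line in the top image to about a pixel.
- **Bystanders:** by eye, the other things are where they were in the first top image. A rough pixel comparison of six of them gave small overall differences, but image noise and shadows limit how much that proves. It left out the glasses case and the larger flask.

**Discrepancy:** the flask came to rest about 20 mm nearer the mouth than the finger geometry predicted. The fingertips also looked shorter in the images than the reported TCP, so the first push may have touched a little above 40 mm. The flask stayed upright. I did the last nudge 13 mm lower to give it more room inside the stall.

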